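# Seat a label holder behind the sprung lip and hold it home

### The job

Fit the grey label holder to the label rail: first knock the stop pin in the rail's bed down flush with the palm mallet (not with the gripper or the holder), and stand the mallet upright on the worktop again. Then take the holder by its tab and push its front edge squarely in behind the rail's lip, against the sprung bar, until it is fully home, and finish while still gripping it and holding it pressed home against the spring. Leave the other things on the bench where they are.

Things in the scene. Friction and masses are not known exactly. Their poses are not given: they have to be found in the camera images.
- label_rail: the label rail: a fixed aluminium bed 115 x 150 mm, 18 mm thick, with a dark steel lip overhanging its far part. Origin on the worktop 18 mm below rail_mouth, same axes. The bed reaches from x = -75 to +40 mm; the top of the lip and its back wall is 26 mm above the bed
- rail_mouth (a point): on the top of the bed (18 mm above the worktop), under the middle of the lip's front edge. x points in under the lip (the way the holder is pushed), y along the lip, z up. The gap under the lip is 9 mm high and 118 mm wide between side cheeks; the lip's front is flared upward from x = 0 to x = -9 mm as a lead-in
- pin_top (a point): top of the round sprung steel stop pin, 11 mm in diameter, that stands out of the bed on its middle line 34 mm in front of the lip edge (rail_mouth x = -34 mm); it stands 12 to 14 mm proud of the bed, z up
- pin (a joint): how far the stop pin is driven down, in m: 0 standing up, 0.014 flush with the bed. About 8 N on its top drives it down; a friction catch keeps it where it is left
- stop_bar (a joint): travel, in m, of the sprung steel stop bar behind the lip, which the holder's front edge meets at rail_mouth x = +14 mm: 0 free, 0.010 pushed fully back (holder's front edge at rail_mouth x = +24 mm). The bar pushes back with 2.4 N at 0 and 6.4 N at 0.010, where it meets a hard end stop; it springs forward when not held
- holder_tab (a point): middle of the label holder's upright finger tab: 12 mm thick (x), 36 mm wide (y), rising 34 mm from the plate's top; this point is 22 mm above the plate's underside. x points from the tab towards the front edge, which is 81 mm ahead; the plate's rear edge is 9 mm behind this point
- holder_front (a point): middle of the label holder's rounded front edge, half-way up its thickness; axes as for holder_tab. The holder is a flat grey plate 90 x 90 mm, 5 mm thick, with a blank white card, lying flat on the worktop; 0.08 to 0.17 kg
- mallet_mid (a point): the palm mallet: a white nylon round head 30 mm in diameter and 34 mm tall with a dark band (33 mm), and above it a coaxial upright wooden handle 18 mm in diameter; 91 mm tall in all, standing on its striking face. This point is on its axis 45 mm above the striking face, z points up the handle. 0.11 to 0.23 kg
- qc_stamp: inspection stamp with turned wooden grip on a square foot, 26 x 26 x 55 mm; bystander. Origin at the centre of its underside
- tape_roll: larger tape roll lying flat, 63 mm across, 19 mm high; bystander. Origin at the centre of its underside
- loupe: black loupe, 41 mm across, 30 mm high; bystander. Origin at the centre of its underside
- black_cup: black open parts cup, 49 mm across, 30 mm high; bystander. Origin at the centre of its underside
- tape_roll_small: smaller tape roll lying flat, 61 mm across, 15 mm high; bystander. Origin at the centre of its underside
Mind the look-alikes: they are no part of the job. Leave any yellow look-alike of the part that bears mallet_mid alone. What is shaped like the part that bears holder_tab but brown is not meant.

How it is judged:
By the outcome, as a careful person would: the job done as asked, in the order asked, and still so for the second after the job is handed in, while the arm keeps its last pose, push and grip.
It also fails if it takes over 61 s, if anything falls off the work surface, if the arm or the gripper's body presses on something with over 40 N, if the wrist force passes 120 N, or if a joint passes its speed limit or range.

### The arm

A 6-joint arm with a two-finger parallel gripper is mounted at the origin on a cart in front of the work surface, level with it; the furniture and walls round the work are solid. World frame = base frame: x ahead of the robot, y to its left, z up, the work surface at z = 0. Lengths are in m, angles in rad, forces in N, time in s.
With the tool pointing down it reaches from about 0.35 to 0.725 m from the base axis. Payload 6 kg.
Tool frame: the origin (TCP) lies where the fingers leave the gripper's body, on its centre line; the fingertips stand 73 mm ahead of it and the grasp point (between the pads) lies 54 mm ahead of it; z points along the fingers, x is the direction in which the jaws open and shut, and the axes are right-handed (so a half turn about z gives the same grasp; the last joint's range is limited). The gripper opens to 85 mm and grips with 20 to 120 N. Pads are 22 mm wide; open, the fingers measure 114 mm over their backs; the gripper's body (76 mm by 85 mm) begins 54 mm behind the grasp point. The pads swing forward as they close: fully open they stand 13 mm farther back than shut.
Start: joints at [-0.956, 0.04, 0.085, 0, -1.615, -0.334], TCP at [0.166, -0.576, 0.304] pointing down, gripper open.
Joint ranges: [-2.56, 2.56], [-1.29, 2.01], [-1.08, 1.49], [-3.29, 1.98], [-2.81, -0.18], [-2.99, 2.99]. Speed limits (rad/s): [2.57, 2.57, 3.01, 3.14, 3.14, 3.14].

### API

Orientations are given as a unit quaternion [w, x, y, z].
In Python, from plant import robot gives the robot as it stands.
- The arm moves only by the tool send_rows, never from a script. Its argument "steps" is a list that holds one entry, the list of rows, each a list of 5 numbers: the opening, from 0 (shut) to 1 (fully open), then the shift along the tool's x, y, z in mm, then the turn about the tool's z in rad. In form: [[[gripper, x, y, z, twist], ...]]. A call has 1 to 12 rows; each row shifts and turns the pose as measured when the row begins, along the tool's axes as they then stand; what a row does not reach is not made up. A row lasts 1/10 s, in which the tool goes at most 50 mm and 8.59 degrees, less where a joint would pass 70% of its speed; a pose out of reach is approached as far as the arm can. A call with a gripper value outside its range is refused whole. The fingers move at their own pace and stop on an object; the grip force is fixed at half the most. Time passes only in rows, so rows that do not move let the fingers close. It gives the time, the measured TCP pose, the force and the opening at its end, in the units of the state.
- robot.state(): the state, without advancing time (a new reading comes with each control period).
- robot.capture(name): name is "side" or "top"; returns the picture (400x640x3 uint8, blue, green, red); there is no depth.
- robot.camera_model(name): a dict with "camera_matrix" (3x3 intrinsics, pixels), "rvec" (rotation vector, rad) and "tvec" (3), from world to camera coordinates, as OpenCV has them. Camera axes: x right, y down, z forward; pixel columns grow to the right and rows downward; lengths in m; the calibration is good to about 2 mm. A picture is of the moment at which its call begins. camera_model takes no time and is no camera call.
- robot.close_job(): hands the job in, once; it reports no verdict.
The state is a dict: "time_s": time; "q": joint angles; "joint_velocities": joint speeds; "joint_torque": joint torques, N m; "tcp_pos": TCP position; "eef_rot": TCP orientation; "contact_force": force on the tool from outside, world axes, zero at the start; "ft_torque": the same for the moment, N m; "opening": finger opening in m.
Only numpy, scipy, OpenCV 4.12 (cv2) and the standard library are available. Lean on these libraries where they do the work, as an engineer would, in place of code of your own. Each camera call takes 0.05 s, during which the arm holds its last target.

## Working session

There is one attempt and no reset: what is moved stays moved. The work goes in short steps, Python scripts to look and compute and a tool call to move; the robot and the scene stay as the last step left them, time stands still between calls to the robot, and variables do not carry over. Pictures are saved under pics/ and viewed, and the job is handed in when it is done.

Besides the shell and the picture viewer there is one more tool, called after "Emit:" as name([rows], argument=value, ...), one row to a line, values as JSON. send_rows: Moves the arm, as the interface text tells. Its arguments: {"type":"object","properties":{"steps":{"type":"array"}},"required":["steps"]}

```bash
mkdir -p pics; ls; python3 - <<'E'
from plant import robot
import cv2,numpy as np
print(robot.state())
for n in("side","top"):
    im=robot.capture(n); cv2.imwrite(f"pics/{n}0.png",im)
    m=robot.camera_model(n); print(n,m)
    R=cv2.Rodrigues(np.array(m["rvec"],float))[0]; print(-R.T@np.array(m["tvec"]).ravel())
E
```

```text
pics
{'time_s': 0.0, 'q': array([-9.56290594e-01,  4.08642961e-02,  8.38203252e-02, -4.59456260e-04,
       -1.61546245e+00, -3.33690881e-01]), 'joint_velocities': array([ 4.73338149e-04, -9.85829132e-05, -5.80482874e-04, -2.54253874e-04,
       -3.06070225e-04, -1.00293708e-03]), 'joint_torque': array([-3.10839550e-04, -3.68218625e+01,  3.47417915e+01,  6.93211868e+00,
       -5.34641920e-03, -2.28862314e-05]), 'tcp_pos': array([ 0.16632098, -0.5762993 ,  0.30285505]), 'eef_rot': array([-7.43651211e-04,  6.01182761e-01,  7.99111071e-01,  4.80373866e-04]), 'contact_force': array([-0.07342715,  0.11735075, -0.1503692 ]), 'ft_torque': array([ 0.01632854, -0.01548306, -0.00380819]), 'opening': 0.08518815219155348}
side {'camera_matrix': array([[440.76793712,   0.        , 317.75161755],
       [  0.        , 440.76793712, 198.34997507],
       [  0.        ,   0.        ,   1.        ]]), 'rvec': array([ 2.20921552, -0.58537959,  0.26416803]), 'tvec': array([-0.62440088,  0.00940722,  1.16736658])}
[ 0.11043761 -1.08101165  0.75625857]
top {'camera_matrix': array([[374.75012254,   0.        , 323.46064755],
       [  0.        , 374.75012254, 201.23936539],
       [  0.        ,   0.        ,   1.        ]]), 'rvec': array([ 2.13528008, -2.17617892,  0.16679149]), 'tvec': array([-0.34422918,  0.52637926,  0.97191108])}
[ 0.3791542  -0.33788515  1.0403152 ]
```

View pics/side0.png

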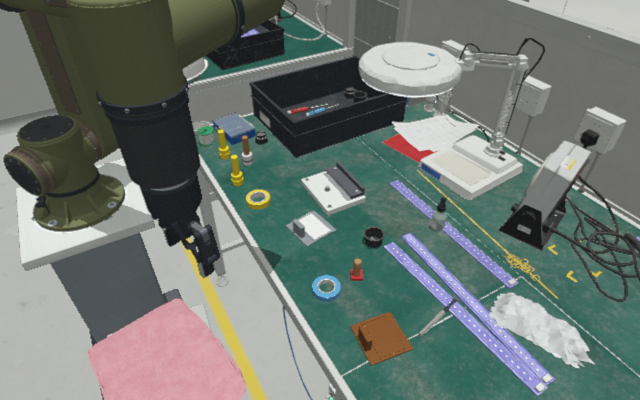

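View pics/top0.png

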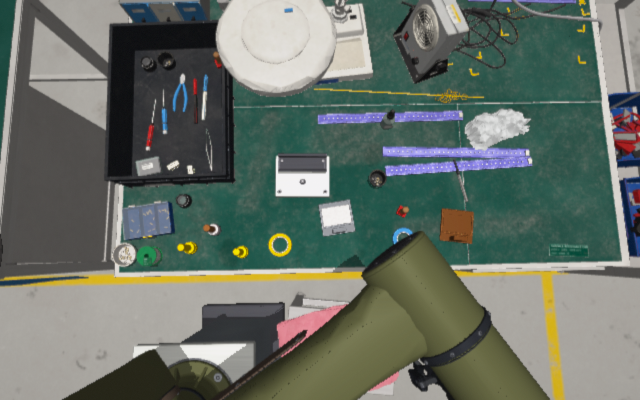

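```bash
cat > h.py <<'E'
import cv2,numpy as np
from plant import robot
def cam(n):
    m=robot.camera_model(n);return np.array(m["camera_matrix"]),cv2.Rodrigues(np.array(m["rvec"],float))[0],np.array(m["tvec"],float).ravel()
def ray(n,u,v,z):
    K,R,t=cam(n);c=-R.T@t;d=R.T@np.linalg.inv(K)@np.array([u,v,1.]);return c+d*(z-c[2])/d[2]
def tri(p,q):  # side px, top px
    A=[];b=[]
    for n,(u,v) in(("side",p),("top",q)):
        K,R,t=cam(n);P=K@np.c_[R,t]
        for r in(u*P[2]-P[0],v*P[2]-P[1]): A.append(r[:3]);b.append(-r[3])
    return np.linalg.lstsq(np.array(A),np.array(b),rcond=None)[0]
def proj(n,X):
    K,R,t=cam(n);x=K@(R@np.array(X,float)+t);return x[:2]/x[2]
E
python3 - <<'E'
import cv2,numpy as np
s=cv2.imread("pics/side0.png");t=cv2.imread("pics/top0.png")
def crop(im,x,y,w,h,k): return cv2.resize(im[y:y+h,x:x+w],None,fx=k,fy=k,interpolation=cv2.INTER_CUBIC)
cv2.imwrite("pics/c1.png",crop(s,205,125,100,75,8))
cv2.imwrite("pics/c2.png",crop(t,165,200,100,75,8))
cv2.imwrite("pics/c3.png",crop(s,280,155,100,90,6))
cv2.imwrite("pics/c4.png",crop(t,265,145,100,95,6))
E
```

```text
(no output)
```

View pics/c1.png

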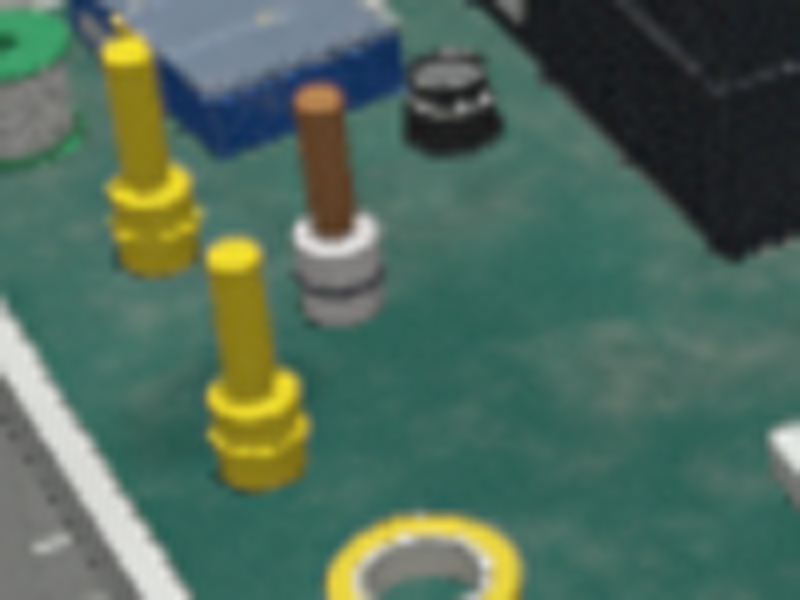

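View pics/c2.png

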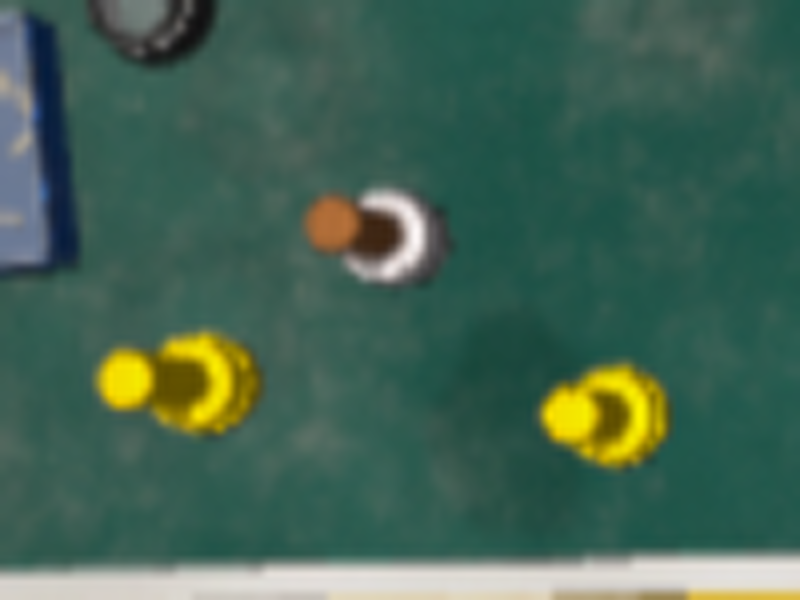

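View pics/c3.png

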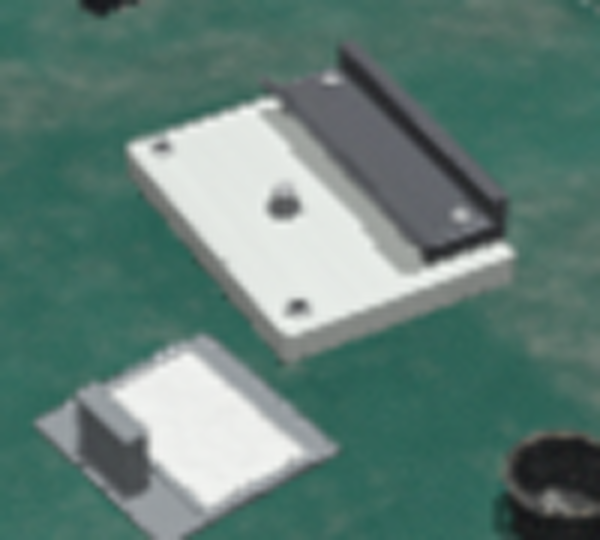

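View pics/c4.png

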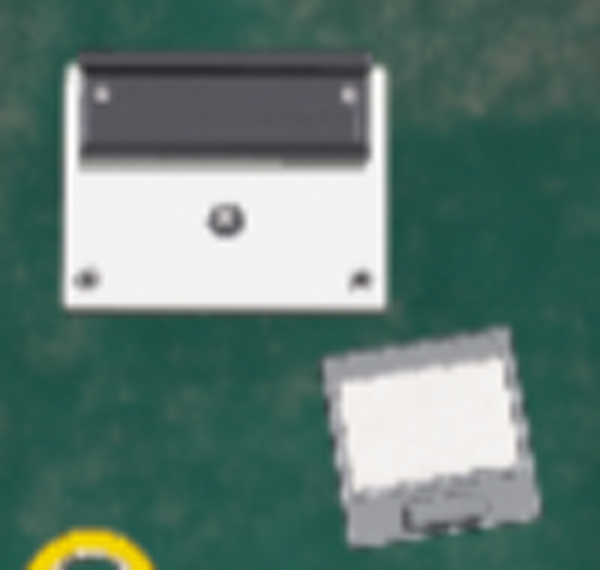

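```bash
cat > m.py <<'E'
from h import *
s=cv2.imread("pics/side0.png");t=cv2.imread("pics/top0.png")
print("mallet tri",tri((245,137.1),(206.6,227.75)))
print("mallet top z=.091",ray("side",245,137.1,.091),ray("top",206.6,227.75,.091))
def at(p,q,ox,oy,k): return ((p+.5)/k-.5+ox,(q+.5)/k-.5+oy)
# rail corners by hand
T=lambda p,q:at(p,q,265,145,6); S=lambda p,q:at(p,q,280,155,6)
for nm,tp,sp in(("FL",(64,307),(127,150)),("FR",(387,307),(287,340)),("BR",(386,66),(514,255)),("pin",(226,217),(284,190))):
    z=.031 if nm=="pin" else .018
    print(nm,ray("top",*T(*tp),z),ray("side",*S(*sp),z),tri(S(*sp),T(*tp)))
# holder: non-green mask
def mask(im,x,y,w,h):
    m=np.zeros(im.shape[:2],np.uint8);c=im[y:y+h,x:x+w];hsv=cv2.cvtColor(c,cv2.COLOR_BGR2HSV)
    m[y:y+h,x:x+w]=((hsv[...,1]<70)&(hsv[...,2]>85))*255
    return m
for nm,b,im in(("holder",(310,195,55,50),t),("rail",(268,145,70,56),t)):
    m=mask(im,*b);cs,_=cv2.findContours(m,0,1);c=max(cs,key=cv2.contourArea)
    r=cv2.minAreaRect(c);print(nm,r,cv2.contourArea(c))
    for p in cv2.boxPoints(r): print(p,ray("top",*p,.005 if nm=="holder" else .018))
# holder hand corners top
for tp,sp in(((322,358),(203,334)),((509,327),(338,447)),((541,516),(162,542)),((349,547),(36,422))):
    print("holder",ray("top",*T(*tp),.005),ray("side",*S(*sp),.005))
E
python3 m.py
```

```text
mallet tri [ 0.45059801 -0.05686985  0.08965853]
mallet top z=.091 [ 0.45007744 -0.05898859  0.091     ] [ 0.45026828 -0.05719536  0.091     ]
FL [ 0.54039798 -0.22194274  0.018     ] [ 0.53687975 -0.22489295  0.018     ] [ 0.53976688 -0.22110656  0.01454146]
FR [ 0.53775358 -0.3703271   0.018     ] [ 0.53423496 -0.37320435  0.018     ] [ 0.53717553 -0.36996741  0.0144064 ]
BR [ 0.6516966  -0.37236724  0.018     ] [ 0.6476756 -0.3746571  0.018    ] [ 0.65111443 -0.37183966  0.01486351]
pin [ 0.57861334 -0.29732127  0.031     ] [ 0.57576379 -0.29985165  0.031     ] [ 0.57831861 -0.29684712  0.02807761]
holder ((336.2770080566406, 217.58782958984375), (33.37599563598633, 33.427978515625), 81.02737426757812) 1024.5
[317.16486 203.7108 ] [ 0.5179166  -0.33702507  0.005     ]
[350.18378 198.4973 ] [ 0.53094831 -0.42956815  0.005     ]
[355.38916 231.46486] [ 0.43867664 -0.44121002  0.005     ]
[322.37024 236.67836] [ 0.42608894 -0.34974405  0.005     ]
rail ((306.0, 173.5), (47.0, 62.0), 90.0) 2327.0
[275. 150.] [ 0.67024761 -0.22150487  0.018     ]
[337. 150.] [ 0.66744543 -0.39544359  0.018     ]
[337. 197.] [ 0.53387254 -0.39211016  0.018     ]
[275. 197.] [ 0.53692537 -0.22124829  0.018     ]
holder [ 0.51634622 -0.34002126  0.005     ] [ 0.5125614  -0.33955762  0.005     ]
holder [ 0.52933156 -0.42737266  0.005     ] [ 0.52658133 -0.42730174  0.005     ]
holder [ 0.44114131 -0.43951959  0.005     ] [ 0.43911621 -0.43851973  0.005     ]
holder [ 0.42861661 -0.35083963  0.005     ] [ 0.4265322  -0.35284748  0.005     ]
```

```bash
python3 - <<'E'
from h import *
C=lambda p,q,ox,oy,k:((p+.5)/k-.5+ox,(q+.5)/k-.5+oy)
print("Y1",tri(C(127,52,205,125,8),C(125,378,165,200,8)))
print("Y2",tri(C(234,255,205,125,8),C(570,414,165,200,8)))
print("mallet",tri(C(320,97,205,125,8),C(332,222,165,200,8)))
print("mallet shoulder z34",ray("top",*C(385,236,165,200,8),.034),ray("side",*C(337,238,205,125,8),.034))
print("lamp",tri((410,65),(276,32)))
# tab top corners z=.039 : side crop
S=lambda p,q:C(p,q,280,155,6);T=lambda p,q:C(p,q,265,145,6)
for p in((78,392),(97,384),(147,432),(130,442)): print("tabtop side",ray("side",*S(*p),.039))
for p in((403,500),(490,490),(490,512),(406,530)): print("tab top",ray("top",*T(*p),.039))
E
```

```text
Y1 [0.40274945 0.00832576 0.08956899]
Y2 [ 0.38916817 -0.1308493   0.08953617]
mallet [ 0.45073802 -0.05537284  0.09024182]
mallet shoulder z34 [ 0.45072    -0.05662829  0.034     ] [ 0.44802217 -0.06000218  0.034     ]
lamp [ 0.85178966 -0.25289768  0.28796377]
tabtop side [ 0.43439718 -0.37862075  0.039     ]
tabtop side [ 0.44310405 -0.37822696  0.039     ]
tabtop side [ 0.44737212 -0.41252095  0.039     ]
tabtop side [ 0.43897884 -0.41417292  0.039     ]
tab top [ 0.4473956  -0.37487437  0.039     ]
tab top [ 0.45111619 -0.41378126  0.039     ]
tab top [ 0.44131805 -0.41350297  0.039     ]
tab top [ 0.43403765 -0.37590181  0.039     ]
```

```bash
python3 - <<'E'
import cv2
t=cv2.imread("pics/top0.png");s=cv2.imread("pics/side0.png")
a=cv2.resize(t[193:243,310:365],(660,600),interpolation=cv2.INTER_CUBIC);cv2.imwrite("pics/c5.png",a)
E
```

```text
(no output)
```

View pics/c5.png

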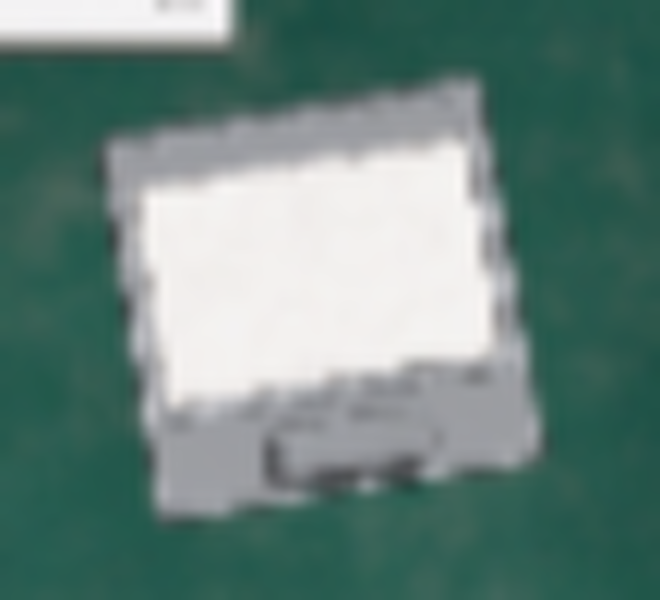

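Emit:
send_rows([
  [[0.6, 35, 35, 0, 0], [0.6, 35, 35, 0, 0], [0.6, 35, 35, 0, 0], [0.6, 35, 35, 0, 0], [0.6, 35, 35, 0, 0], [0.6, 35, 35, 0, 0], [0.6, 35, 35, 0, 0], [0.6, 35, 35, 0, 0], [0.6, 35, 35, 0, 0], [0.6, 35, 35, 0, 0], [0.6, 35, 35, 0, 0], [0.6, 0, 0, 0, 0.14]],
])

```text
time_s: 1.3
tcp_pos: [0.4316, -0.0907, 0.2964]
eef_rot: [-0.007, 0.658, 0.753, 0.003]
contact_force: [-0.6, -1.3, -0.3]
opening: 0.0514
```

```bash
cat > go.py <<'E'
import sys;from h import *
from scipy.spatial.transform import Rotation as Ro
def go(target,phi=None):
    s=robot.state();q=s["eef_rot"];R=Ro.from_quat([q[1],q[2],q[3],q[0]]).as_matrix()
    d=R.T@(np.array(target)-s["tcp_pos"])*1000
    ph=np.arctan2(R[1,0],R[0,0])
    tw=None if phi is None else (ph-np.radians(phi)+np.pi)%(2*np.pi)-np.pi
    print("t",round(s["time_s"],2),"tcp",s["tcp_pos"].round(4),"phi",np.degrees(ph).round(2),"F",s["contact_force"].round(1),"open",round(s["opening"],4),"tilt",R[:,2].round(4))
    print("tool move mm",d.round(1),"twist",tw)
if __name__=="__main__":
    a=[float(v) for v in sys.argv[1:]];go(a[:3],a[3] if len(a)>3 else None)
E
python3 go.py .4495 -.0575 .15 90
```

```text
t 1.3 tcp [ 0.4316 -0.0907  0.2964] phi 97.69 F [-0.6 -1.3 -0.3] open 0.0514 tilt [-0.0074  0.0131 -0.9999]
tool move mm [ 28.4  23.  146.7] twist 0.13421998334123364
```

Emit:
send_rows([
  [[0.6, 14, 11, 10, 0.134], [0.6, 14, 11, 30, 0], [0.6, 0, 0, 40, 0], [0.6, 0, 0, 40, 0], [0.6, 0, 0, 20, 0], [0.6, 0, 0, 0, 0]],
])

```text
time_s: 1.9
tcp_pos: [0.4512, -0.0553, 0.1508]
eef_rot: [-0.008, 0.709, 0.706, 0.002]
contact_force: [0.5, 0.2, 0.5]
opening: 0.051
```

```bash
python3 go.py .4495 -.0575 .122 90; python3 - <<'E'
from h import *
s=robot.capture("side");t=robot.capture("top")
a=cv2.resize(s[60:210,150:320],(680,600),interpolation=cv2.INTER_CUBIC);cv2.imwrite("pics/s1.png",a)
b=cv2.resize(t[180:280,150:270],(720,600),interpolation=cv2.INTER_CUBIC);cv2.imwrite("pics/t1.png",b)
E
```

```text
t 1.9 tcp [ 0.4512 -0.0553  0.1508] phi 89.76 F [0.5 0.2 0.5] open 0.051 tilt [-0.0083  0.0139 -0.9999]
tool move mm [-2.6 -1.5 28.8] twist -0.004161242692538369
```

View pics/s1.png

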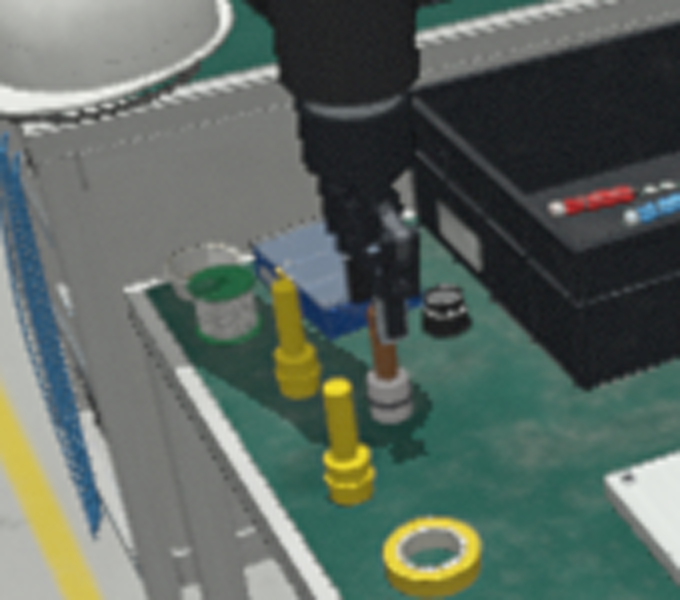

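View pics/t1.png

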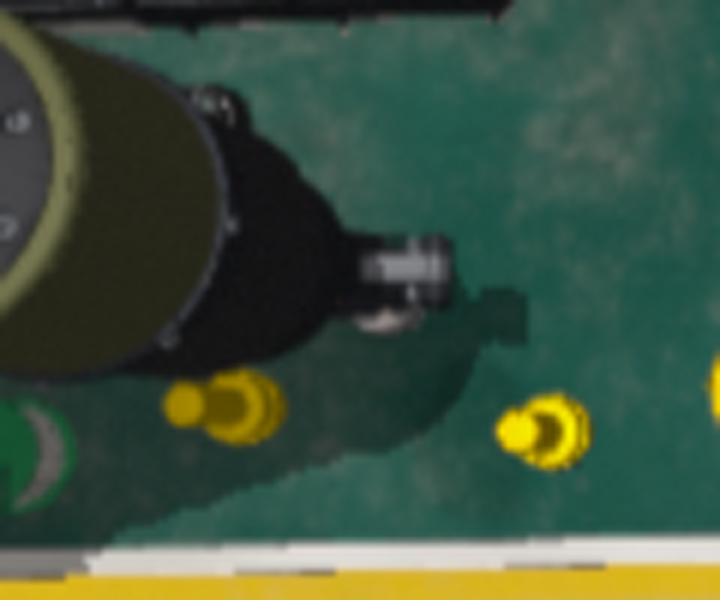

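Emit:
send_rows([
  [[0.6, -1, -1.5, 10, 0], [0.6, -1, 0, 15, 0], [0.6, 0, 0, 6, 0], [0.3, 0, 0, 0, 0], [0, 0, 0, 0, 0], [0, 0, 0, 0, 0], [0, 0, 0, 0, 0], [0, 0, 0, 0, 0], [0, 0, 0, 0, 0]],
])

```text
time_s: 2.9
tcp_pos: [0.454, -0.0568, 0.1291]
eef_rot: [-0.003, 0.709, 0.706, 0.009]
contact_force: [-0.8, 1.0, -1.1]
opening: 0.0162
```

```bash
python3 go.py .4495 -.0575 .15 90
```

```text
t 2.9 tcp [ 0.454  -0.0568  0.1291] phi 89.75 F [-0.8  1.  -1.1] open 0.0162 tilt [ 0.0079  0.0162 -0.9998]
tool move mm [ -0.4  -4.3 -21. ] twist -0.004338233132592073
```

Emit:
send_rows([
  [[0, 0, 0, -10, 0], [0, 0, 0, -10, 0], [0, 0, 0, -10, 0], [0, 0, 0, -10, 0]],
])

```text
time_s: 3.3
tcp_pos: [0.4532, -0.0576, 0.1714]
eef_rot: [-0.003, 0.709, 0.706, 0.008]
contact_force: [-0.0, -0.3, -1.9]
opening: 0.0167
```

```bash
python3 go.py .4495 -.0575 .15 90; python3 - <<'E'
from h import *
s=robot.capture("side")
a=cv2.resize(s[60:210,150:320],(680,600),interpolation=cv2.INTER_CUBIC);cv2.imwrite("pics/s2.png",a)
E
```

```text
t 3.3 tcp [ 0.4532 -0.0576  0.1714] phi 89.75 F [-0.  -0.3 -1.9] open 0.0167 tilt [ 0.006   0.0157 -0.9999]
tool move mm [-0.3 -3.8 21.3] twist -0.0043753306663236735
```

View pics/s2.png

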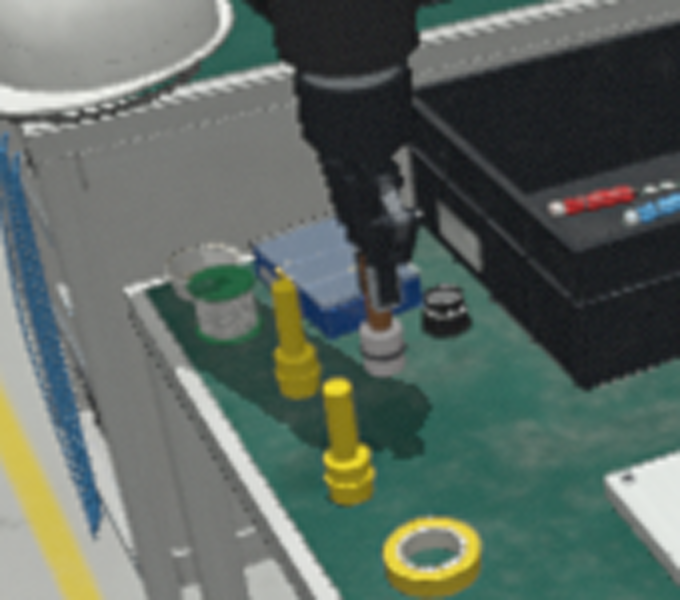

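Emit:
send_rows([
  [[0, 0, 0, -30, 0], [0, -10, 5, -20, 0], [0, -40, 20, 0, 0], [0, -40, 22, 0, 0], [0, -40, 22, 0, 0], [0, -40, 22, 0, 0], [0, -40, 22, 0, 0], [0, -20, 10, 0, 0], [0, -8, 3, 0, 0], [0, 0, 0, 0, 0]],
])

```text
time_s: 4.35
tcp_pos: [0.5851, -0.3063, 0.2274]
eef_rot: [-0.0, 0.707, 0.707, 0.012]
contact_force: [-0.6, 1.1, -2.2]
opening: 0.0164
```

```bash
python3 go.py .5815 -.2985 .18 90; python3 - <<'E'
from h import *
s=robot.capture("side");t=robot.capture("top")
a=cv2.resize(s[90:240,260:430],(680,600),interpolation=cv2.INTER_CUBIC);cv2.imwrite("pics/s3.png",a)
b=cv2.resize(t[130:230,240:360],(720,600),interpolation=cv2.INTER_CUBIC);cv2.imwrite("pics/t3.png",b)
E
```

```text
t 4.35 tcp [ 0.5851 -0.3063  0.2274] phi 90.0 F [-0.6  1.1 -2.2] open 0.0164 tilt [ 0.0171  0.0171 -0.9997]
tool move mm [ 7.  -4.5 47.5] twist -5.4284899134948716e-05
```

View pics/s3.png

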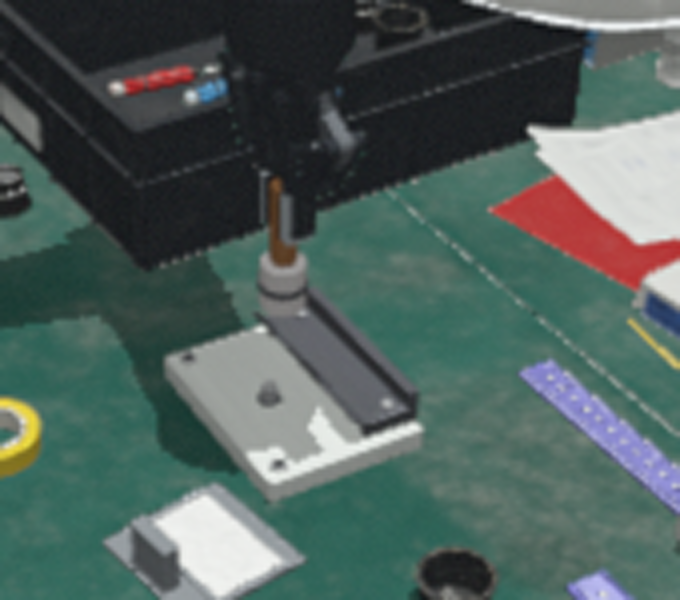

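View pics/t3.png

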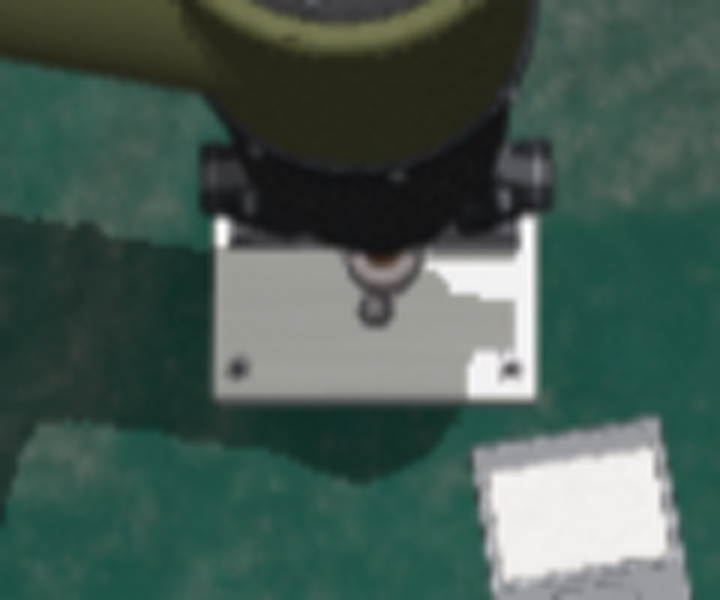

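```bash
python3 - <<'E'
from h import *
S=lambda p,q:((p+.5)/4-.5+260,(q+.5)/4-.5+90)
T=lambda p,q:((p+.5)/6-.5+240,(q+.5)/6-.5+130)
print("bot",ray("side",*S(282.5,306),.098)); print("shoulder",ray("side",*S(283,263),.132))
# top: nearest (image-bottom) visible edge of head at shoulder height: -x edge
print("top edge z.132",ray("top",*T(384,295),.132),"z.098",ray("top",*T(384,295),.098))
print(proj("top",[.577,-.306,.132]),proj("top",[.577,-.306,.098]),T(384,260))
print("tri",tri(S(283,263),T(384,262)))
E
```

```text
bot [ 0.58152919 -0.30571777  0.098     ]
shoulder [ 0.58064997 -0.30697476  0.132     ]
top edge z.132 [ 0.56361798 -0.30472736  0.132     ] z.098 [ 0.57052281 -0.3034862   0.098     ]
[304.03059787 173.426658  ] [304.53345826 176.25123766] (303.5833333333333, 172.91666666666666)
tri [ 0.57964254 -0.30572108  0.13121478]
```

Emit:
send_rows([
  [[0, 3, -2, 0, 0], [0, 3, -2, 15, 0], [0, 0, 0, 20, 0], [0, 0, 0, 15, 0], [0, 0, 0, 0, 0]],
])

```text
time_s: 4.95
tcp_pos: [0.5814, -0.2919, 0.1808]
eef_rot: [0.003, 0.704, 0.71, 0.014]
contact_force: [-0.6, 0.3, -2.5]
opening: 0.0163
```

```bash
python3 go.py .582 -.2985 .147 90; python3 - <<'E'
from h import *
s=robot.capture("side");t=robot.capture("top")
a=cv2.resize(s[110:230,270:410],(700,600),interpolation=cv2.INTER_CUBIC);cv2.imwrite("pics/s4.png",a)
b=cv2.resize(t[130:230,240:360],(720,600),interpolation=cv2.INTER_CUBIC);cv2.imwrite("pics/t4.png",b)
E
```

```text
t 4.95 tcp [ 0.5814 -0.2919  0.1808] phi 90.46 F [-0.6  0.3 -2.5] open 0.0163 tilt [ 0.024   0.017  -0.9996]
tool move mm [-7.2 -0.3 33.7] twist 0.008036932350491632
```

View pics/s4.png

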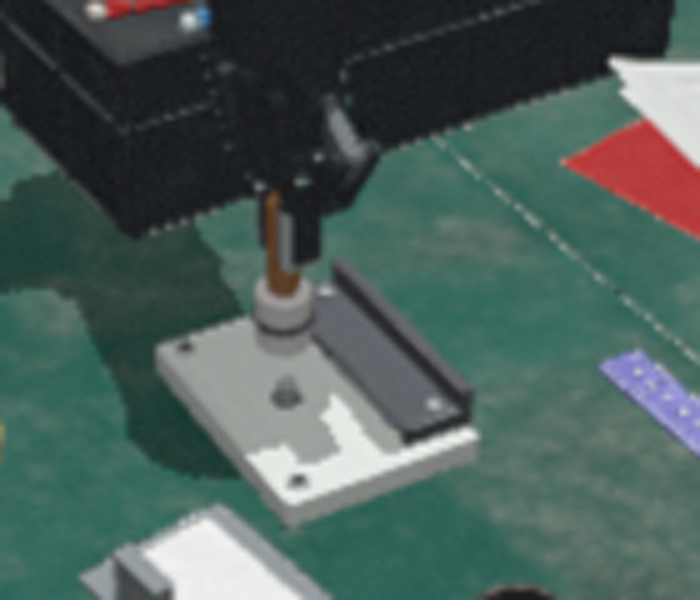

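View pics/t4.png

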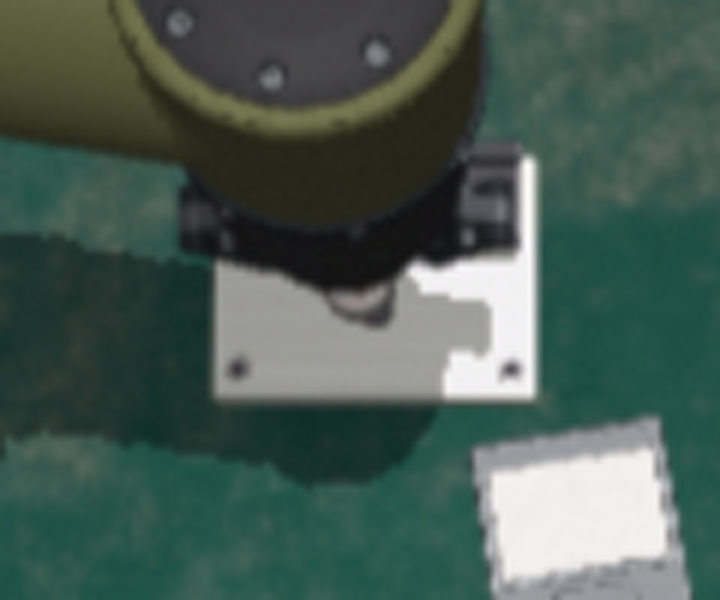

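Emit:
send_rows([
  [[0, -4, 0, 0, 0], [0, -3, 0, 0, 0], [0, 0, 0, 0, 0], [0, 0, 0, 0, 0]],
])

```text
time_s: 5.45
tcp_pos: [0.5833, -0.301, 0.1874]
eef_rot: [0.007, 0.704, 0.71, 0.016]
contact_force: [-0.1, 0.2, -2.6]
opening: 0.0164
```

```bash
python3 go.py .5825 -.2995 .147 90; python3 - <<'E'
from h import *
s=robot.capture("side");t=robot.capture("top")
a=cv2.resize(s[110:230,270:410],(700,600),interpolation=cv2.INTER_CUBIC);cv2.imwrite("pics/s5.png",a)
b=cv2.resize(t[130:230,240:360],(720,600),interpolation=cv2.INTER_CUBIC);cv2.imwrite("pics/t5.png",b)
E
```

```text
t 5.45 tcp [ 0.5833 -0.301   0.1874] phi 90.46 F [-0.1  0.2 -2.6] open 0.0164 tilt [ 0.0321  0.0129 -0.9994]
tool move mm [ 1.  -2.1 40.3] twist 0.008026380320095505
```

View pics/s5.png

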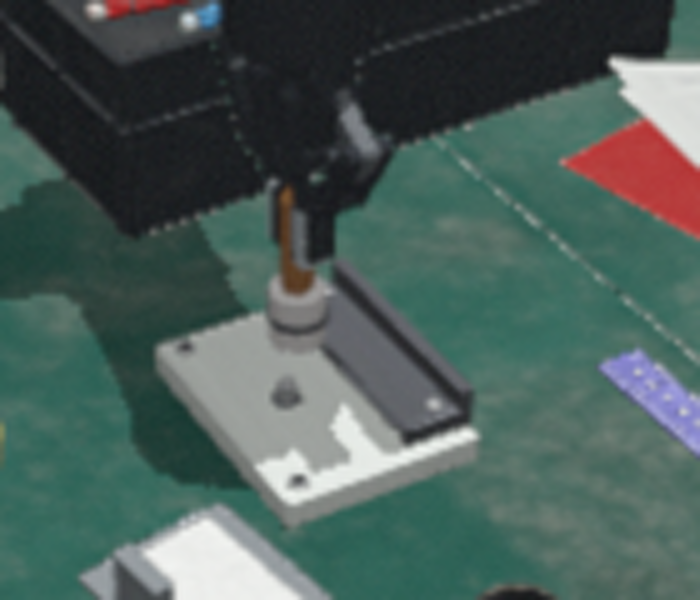

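View pics/t5.png

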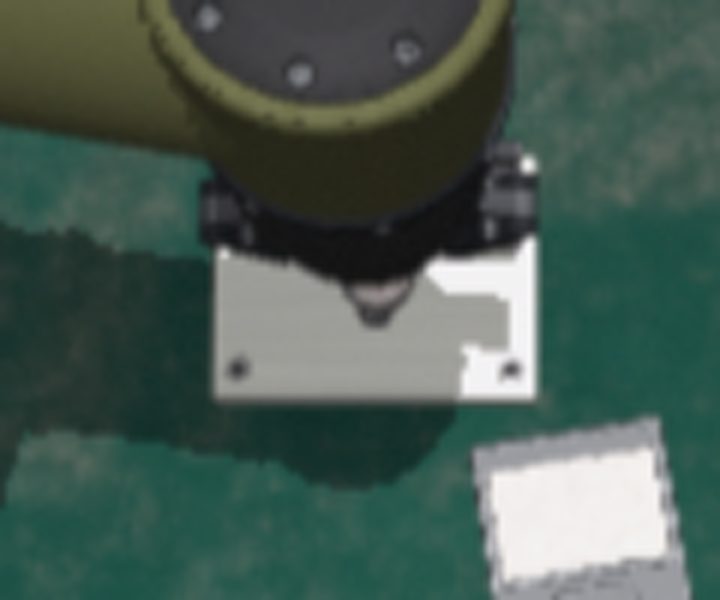

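```bash
python3 - <<'E'
from h import *
for i in range(4):
    s=robot.state();print(round(s["time_s"],3),s["tcp_pos"].round(5),s["eef_rot"].round(5),s["q"].round(5),s["joint_velocities"].round(4))
    robot.capture("side")
E
```

```text
5.55 [ 0.58328 -0.30085  0.18718] [0.00675 0.70418 0.70981 0.01583] [-0.18026  0.18882  0.03987 -0.01876 -1.39284 -1.37953] [ 0.0032  0.0022 -0.0067 -0.0017 -0.0001 -0.0001]
5.6 [ 0.58321 -0.30075  0.18698] [0.00657 0.70415 0.70984 0.01577] [-0.18017  0.18888  0.03961 -0.01887 -1.39288 -1.3795 ] [ 0.003  -0.0001 -0.0035 -0.003   0.0025  0.0006]
5.65 [ 0.5832  -0.30066  0.18681] [0.00648 0.70411 0.70988 0.01571] [-0.18003  0.18897  0.03941 -0.01887 -1.39282 -1.37953] [ 0.0014  0.0016 -0.004  -0.0003  0.0013  0.    ]
5.7 [ 0.58316 -0.30065  0.18674] [0.00641 0.70411 0.70989 0.01566] [-0.18003  0.18899  0.03929 -0.01888 -1.39283 -1.37951] [ 0.0019 -0.0002 -0.0014 -0.0004  0.0007 -0.0004]
```

```bash
python3 - <<'E'
from h import *
S=lambda p,q:((p+.5)/5-.5+270,(q+.5)/5-.5+110)
T=lambda p,q:((p+.5)/6-.5+240,(q+.5)/6-.5+130)
print("bot",ray("side",*S(297,337),.058),"pin",ray("side",*S(287,381),.031)); print("shoulder",ray("side",*S(299,289),.092))
print("top: edge",ray("top",*T(378,309),.092),ray("top",*T(346,290),.092),ray("top",*T(412,290),.092),"pin",ray("top",*T(376,309),.031))
print(proj("side",[.5775,-.2985,.058]))
E
```

```text
bot [ 0.58271809 -0.29832741  0.058     ] pin [ 0.57691932 -0.29831923  0.031     ]
shoulder [ 0.5811243  -0.30231001  0.092     ]
top: edge [ 0.56567097 -0.30061936  0.092     ] [ 0.57420752 -0.28699385  0.092     ] [ 0.57372157 -0.31531044  0.092     ] pin [ 0.57768435 -0.2973101   0.031     ]
[327.30745403 177.64392028]
```

Emit:
send_rows([
  [[0, 1, -5, 8, 0], [0, 0, 0, 10, 0], [0, 0, 0, 8, 0]],
])

```text
time_s: 6.05
tcp_pos: [0.5789, -0.2992, 0.1597]
eef_rot: [0.007, 0.704, 0.71, 0.016]
contact_force: [-0.1, 0.1, -1.8]
opening: 0.0166
```

```bash
python3 go.py .578 -.2995 .147 90; python3 - <<'E'
from h import *
s=robot.capture("side")
a=cv2.resize(s[110:230,270:410],(700,600),interpolation=cv2.INTER_CUBIC);cv2.imwrite("pics/s6.png",a)
E
python3 go.py .578 -.2995 .147 90
```

```text
t 6.05 tcp [ 0.5789 -0.2992  0.1597] phi 90.49 F [-0.1  0.1 -1.8] open 0.0166 tilt [ 0.0329  0.0128 -0.9994]
tool move mm [-0.4 -1.3 12.6] twist 0.008564427664644825
t 6.1 tcp [ 0.5787 -0.2991  0.1584] phi 90.49 F [ 0.3  0.  -2.4] open 0.0165 tilt [ 0.0317  0.0131 -0.9994]
tool move mm [-0.5 -1.  11.4] twist 0.008542829881010405
```

View pics/s6.png

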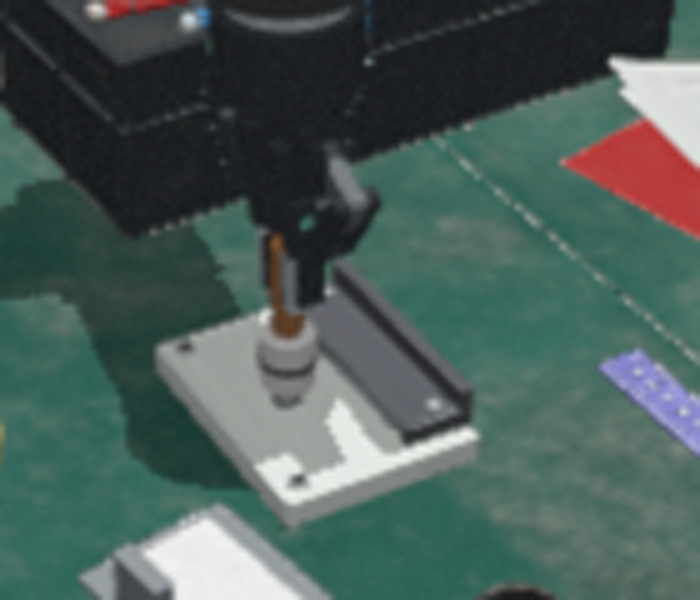

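Emit:
send_rows([
  [[0, 0, 0, 5, 0], [0, 0, 0, 6, 0]],
])

```text
time_s: 6.3
tcp_pos: [0.5793, -0.2993, 0.1492]
eef_rot: [0.008, 0.704, 0.71, 0.016]
contact_force: [-3.5, 1.6, 5.0]
opening: 0.0164
```

```bash
python3 go.py .578 -.2995 .147 90
```

```text
t 6.3 tcp [ 0.5793 -0.2993  0.1492] phi 90.53 F [-3.5  1.6  5. ] open 0.0164 tilt [ 0.0329  0.0114 -0.9994]
tool move mm [-0.2 -1.4  2.2] twist 0.009193546439485445
```

Emit:
send_rows([
  [[0, 0, 0, 4, 0], [0, 0, 0, 4, 0]],
])

```text
time_s: 6.5
tcp_pos: [0.5801, -0.2994, 0.1463]
eef_rot: [0.01, 0.703, 0.711, 0.015]
contact_force: [-8.1, 8.9, 25.0]
opening: 0.0164
```

```bash
python3 go.py .578 -.2995 .147 90
```

```text
t 6.5 tcp [ 0.5801 -0.2994  0.1463] phi 90.61 F [-8.1  8.9 25. ] open 0.0164 tilt [ 0.0352  0.0086 -0.9993]
tool move mm [-0.1 -2.  -0.7] twist 0.010601829634484083
```

Emit:
send_rows([
  [[0, 0, -1, 5, 0]],
])

```text
time_s: 6.6
tcp_pos: [0.5798, -0.2993, 0.1464]
eef_rot: [0.011, 0.703, 0.711, 0.016]
contact_force: [-8.3, 9.7, 24.7]
opening: 0.0164
```

```bash
python3 go.py .578 -.2995 .147 90; python3 - <<'E'
from h import *
s=robot.capture("side")
a=cv2.resize(s[110:230,270:410],(700,600),interpolation=cv2.INTER_CUBIC);cv2.imwrite("pics/s7.png",a)
E
python3 go.py .578 -.2995 .147 90
```

```text
t 6.6 tcp [ 0.5798 -0.2993  0.1464] phi 90.68 F [-8.3  9.7 24.7] open 0.0164 tilt [ 0.0379  0.0067 -0.9993]
tool move mm [-0.2 -1.8 -0.7] twist 0.011897545926313313
t 6.65 tcp [ 0.5798 -0.2992  0.1464] phi 90.69 F [-8.9  7.6 19.9] open 0.0165 tilt [ 0.0381  0.0067 -0.9993]
tool move mm [-0.3 -1.7 -0.7] twist 0.012032088702827792
```

View pics/s7.png

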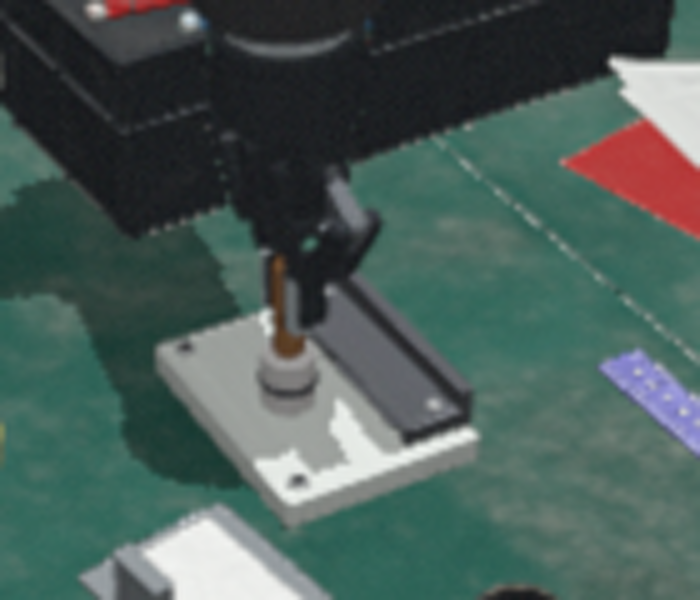

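Emit:
send_rows([
  [[0, 0, 0, -15, 0], [0, 0, 0, -30, 0], [0, 30, -15, -20, 0], [0, 40, -24, 0, 0], [0, 40, -24, 0, 0], [0, 38, -24, 0, 0], [0, 15, -10, 0, 0]],
])

```text
time_s: 7.35
tcp_pos: [0.4758, -0.1341, 0.2075]
eef_rot: [0.01, 0.704, 0.71, 0.016]
contact_force: [-0.1, 0.4, -1.0]
opening: 0.0162
```

```bash
python3 go.py .477 -.13 .1291 90; python3 - <<'E'
from h import *
s=robot.capture("side");t=robot.capture("top")
a=cv2.resize(s[110:230,220:360],(700,600),interpolation=cv2.INTER_CUBIC);cv2.imwrite("pics/s8.png",a)
b=cv2.resize(t[130:230,240:360],(720,600),interpolation=cv2.INTER_CUBIC);cv2.imwrite("pics/t8.png",b)
E
```

```text
t 7.35 tcp [ 0.4758 -0.1341  0.2075] phi 90.42 F [-0.1  0.4 -1. ] open 0.0162 tilt [ 0.0365  0.0092 -0.9993]
tool move mm [ 3.4 -1.7 78.4] twist 0.007357670917492953
```

View pics/s8.png

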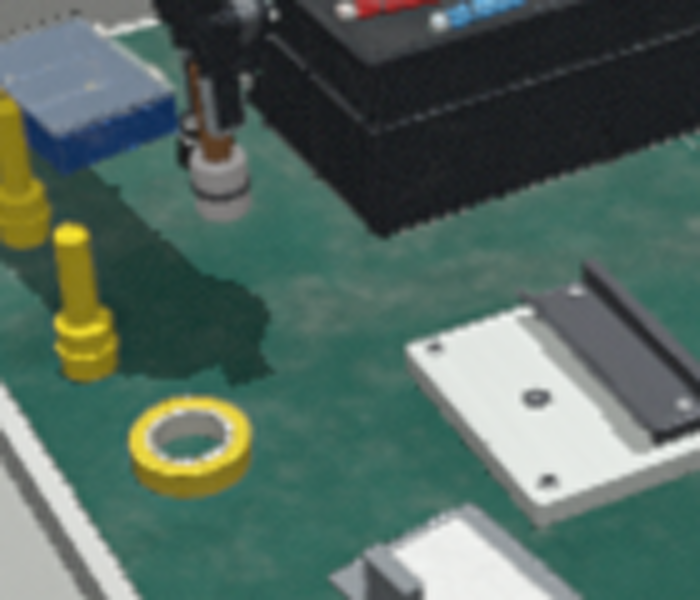

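View pics/t8.png

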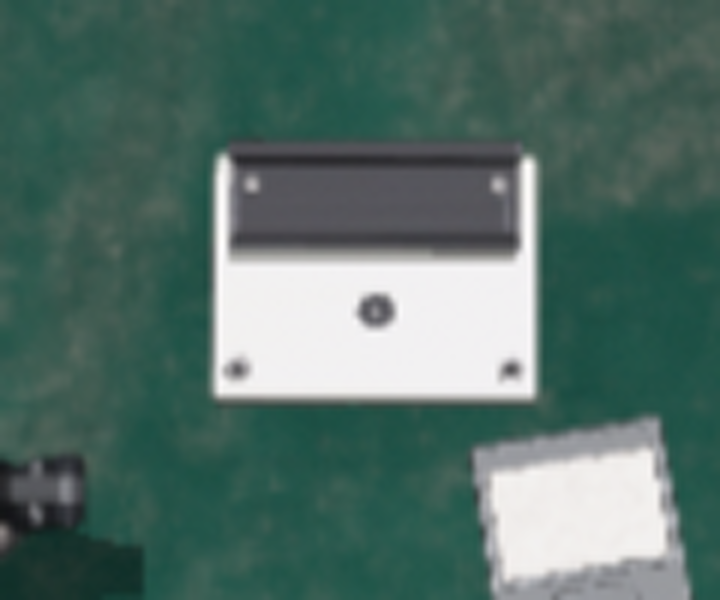

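Emit:
send_rows([
  [[0, 2, -1, 20, 0], [0, 1, -2, 25, 0], [0, 0, 0, 20, 0], [0, 0, 0, 8, 0]],
])

```text
time_s: 7.85
tcp_pos: [0.4779, -0.1312, 0.134]
eef_rot: [0.012, 0.704, 0.71, 0.018]
contact_force: [-0.3, -0.2, -3.0]
opening: 0.0172
```

```bash
python3 go.py .477 -.13 .1291 90
```

```text
t 7.85 tcp [ 0.4779 -0.1312  0.134 ] phi 90.55 F [-0.3 -0.2 -3. ] open 0.0172 tilt [ 0.0427  0.0093 -0.999 ]
tool move mm [ 1.1 -1.1  4.9] twist 0.009527518807658453
```

Emit:
send_rows([
  [[0, 0, 0, 5, 0], [0, 0, 0, 4, 0]],
])

```text
time_s: 8.05
tcp_pos: [0.4801, -0.1319, 0.1281]
eef_rot: [0.014, 0.704, 0.71, 0.019]
contact_force: [-4.0, 4.9, 23.5]
opening: 0.0168
```

```bash
python3 go.py .477 -.13 .1291 90
```

```text
t 8.05 tcp [ 0.4801 -0.1319  0.1281] phi 90.55 F [-4.   4.9 23.5] open 0.0168 tilt [ 0.0464  0.0073 -0.9989]
tool move mm [ 2.  -3.1 -1.2] twist 0.009673752618806652
```

Emit:
send_rows([
  [[0, 0, 0, -1, 0], [0.3, 0, 0, 0, 0], [0.5, 0, 0, 0, 0], [0.6, 0, 0, 0, 0], [0.6, 0, 0, -15, 0], [0.6, 0, 0, -25, 0], [0.6, 0, 0, -30, 0]],
])

```text
time_s: 8.75
tcp_pos: [0.4768, -0.1335, 0.202]
eef_rot: [0.014, 0.704, 0.71, 0.018]
contact_force: [0.7, -0.3, 0.0]
opening: 0.0514
```

```bash
python3 go.py .442 -.395 .2 187; python3 - <<'E'
from h import *
s=robot.capture("side")
a=cv2.resize(s[60:210,180:350],(680,600),interpolation=cv2.INTER_CUBIC);cv2.imwrite("pics/s9.png",a)
E
```

```text
t 8.75 tcp [ 0.4768 -0.1335  0.202 ] phi 90.5 F [ 0.7 -0.3  0. ] open 0.0514 tilt [ 0.044   0.0059 -0.999 ]
tool move mm [-261.2  -37.1   -1.1] twist -1.6841630904700555
```

View pics/s9.png

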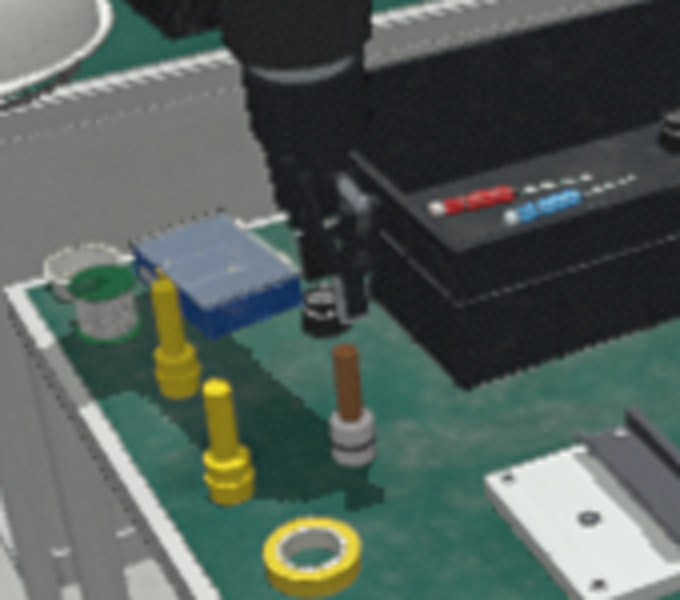

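Emit:
send_rows([
  [[0.75, -40, -3, 0, -0.11], [0.75, -47, -5, 0, 0], [0.75, -47, -5, 0, 0], [0.75, -47, -5, 0, 0], [0.75, -47, -5, 10, 0], [0.75, -20, -5, 15, 0]],
])

```text
time_s: 9.4
tcp_pos: [0.4823, -0.3914, 0.1972]
eef_rot: [0.028, 0.658, 0.752, 0.023]
contact_force: [0.2, 0.6, -0.4]
opening: 0.064
```

```bash
python3 go.py .4395 -.3955 .08 97.5
```

```text
t 9.4 tcp [ 0.4823 -0.3914  0.1972] phi 97.57 F [ 0.2  0.6 -0.4] open 0.064 tilt [ 0.0721 -0.0025 -0.9974]
tool move mm [  3.  -51.2 113.8] twist 0.0011966801948717354
```

Emit:
send_rows([
  [[0.75, 2, -25, 0, 0], [0.75, 0, -25, 0, 0]],
])

```text
time_s: 9.6
tcp_pos: [0.4315, -0.3991, 0.1906]
eef_rot: [0.025, 0.66, 0.751, 0.022]
contact_force: [0.1, -0.3, -0.1]
opening: 0.064
```

```bash
python3 go.py .4395 -.3955 .08 97.5
```

```text
t 9.6 tcp [ 0.4315 -0.3991  0.1906] phi 97.39 F [ 0.1 -0.3 -0.1] open 0.064 tilt [ 6.640e-02 -7.000e-04 -9.978e-01]
tool move mm [  3.6   1.1 110.9] twist -0.0019264337406448284
```

Emit:
send_rows([
  [[0.75, 0, 0, 0, 0], [0.75, 0, 0, 0, 0], [0.75, 0, 0, 0, 0], [0.75, 0, 0, 0, 0], [0.75, 0, 0, 0, 0], [0.75, 0, 0, 0, 0]],
])

```text
time_s: 10.2
tcp_pos: [0.4316, -0.3997, 0.1939]
eef_rot: [0.027, 0.66, 0.751, 0.022]
contact_force: [-0.6, -0.6, 0.3]
opening: 0.0642
```

```bash
python3 go.py .4395 -.3955 .08 97.5
```

```text
t 10.2 tcp [ 0.4316 -0.3997  0.1939] phi 97.36 F [-0.6 -0.6  0.3] open 0.0642 tilt [ 0.0688 -0.0029 -0.9976]
tool move mm [  4.5   0.6 114.1] twist -0.0023700849424135306
```

Emit:
send_rows([
  [[0.75, 0, 0, 0, 0.15], [0.75, 0, 0, 0, -0.15], [0.75, 0, 0, 0, 0.15], [0.75, 0, 0, 0, -0.15]],
])

```text
time_s: 10.6
tcp_pos: [0.4328, -0.3989, 0.1938]
eef_rot: [0.026, 0.664, 0.747, 0.022]
contact_force: [0.4, 0.0, -0.4]
opening: 0.064
```

```bash
python3 go.py .4395 -.3955 .08 97.5
```

```text
t 10.6 tcp [ 0.4328 -0.3989  0.1938] phi 96.7 F [ 0.4  0.  -0.4] open 0.064 tilt [ 0.0685 -0.0026 -0.9976]
tool move mm [  3.8  -0.7 114. ] twist -0.013934105659913598
```

Emit:
send_rows([
  [[0.75, 0, -20, 0, 0], [0.75, 0, -20, 0, 0], [0.75, 0, 5, 0, 0], [0.75, 0, 5, 0, 0], [0.75, 0, 5, 0, 0], [0.75, 0, 5, 0, 0], [0.75, 0, 5, 0, 0], [0.75, 0, 5, 0, 0], [0.75, 0, 5, 0, 0]],
])

```text
time_s: 11.5
tcp_pos: [0.4323, -0.398, 0.1931]
eef_rot: [0.026, 0.661, 0.749, 0.022]
contact_force: [0.7, -0.3, 0.2]
opening: 0.0639
```

```bash
python3 go.py .4395 -.3955 .08 97.5
```

```text
t 11.5 tcp [ 0.4323 -0.398   0.1931] phi 97.1 F [ 0.7 -0.3  0.2] open 0.0639 tilt [ 0.068  -0.0022 -0.9977]
tool move mm [  2.8  -0.2 113.3] twist -0.006984479953842104
```

Emit:
send_rows([
  [[0.75, 40, 0, 0, 0], [0.75, 47, 0, 0, 0], [0.75, 47, 0, 0, 0], [0.75, 47, 0, 0, 0]],
])

```text
time_s: 11.9
tcp_pos: [0.4109, -0.2169, 0.1881]
eef_rot: [0.024, 0.664, 0.747, 0.02]
contact_force: [1.0, 1.3, 0.3]
opening: 0.0645
```

```bash
python3 go.py .4395 -.3955 .19 97.5
```

```text
t 11.9 tcp [ 0.4109 -0.2169  0.1881] phi 96.66 F [1.  1.3 0.3] open 0.0645 tilt [ 0.062  -0.0018 -0.9981]
tool move mm [-180.8    7.7    0.2] twist -0.014683802309402694
```

Emit:
send_rows([
  [[0.75, -15, 0, 0, 0], [0.75, -15, 0, 0, 0], [0.75, -15, 0, 0, 0], [0.75, -15, 0, 0, 0], [0.75, -15, 0, 0, 0], [0.75, -15, 0, 0, 0], [0.75, -15, 0, 0, 0], [0.75, -15, 0, 0, 0], [0.75, -15, 0, 0, 0], [0.75, -15, 0, 0, 0], [0.75, -15, 0, 0, 0], [0.75, -15, 0, 0, 0]],
])

```text
time_s: 13.1
tcp_pos: [0.4413, -0.3904, 0.1926]
eef_rot: [0.026, 0.656, 0.754, 0.023]
contact_force: [0.4, 0.2, 0.3]
opening: 0.0639
```

```bash
python3 go.py .4395 -.3955 .19 97.5
```

```text
t 13.1 tcp [ 0.4413 -0.3904  0.1926] phi 97.93 F [0.4 0.2 0.3] open 0.0639 tilt [ 0.0702  0.     -0.9975]
tool move mm [-4.8 -2.6  2.5] twist 0.007462486283578151
```

```bash
python3 go.py .4382 -.395 .13 97.5;python3 go.py .4382 -.395 .081 97.5
```

```text
t 13.1 tcp [ 0.4413 -0.3904  0.1926] phi 97.93 F [0.4 0.2 0.3] open 0.0639 tilt [ 0.0702  0.     -0.9975]
tool move mm [-3.5 -8.  62.3] twist 0.007462486283578151
t 13.1 tcp [ 0.4413 -0.3904  0.1926] phi 97.93 F [0.4 0.2 0.3] open 0.0639 tilt [ 0.0702  0.     -0.9975]
tool move mm [ -3.1 -11.4 111.1] twist 0.007462486283578151
```

Emit:
send_rows([
  [[0.75, -2, -4, 20, 0.007], [0.75, -1, -4, 25, 0], [0.75, 0, 0, 17, 0]],
])

```text
time_s: 13.4
tcp_pos: [0.4401, -0.3974, 0.1315]
eef_rot: [0.029, 0.659, 0.751, 0.023]
contact_force: [0.5, 0.4, -0.2]
opening: 0.0642
```

```bash
python3 go.py .4382 -.395 .081 97.5; python3 - <<'E'
from h import *
s=robot.capture("side");t=robot.capture("top")
a=cv2.resize(s[130:270,250:410],(686,600),interpolation=cv2.INTER_CUBIC);cv2.imwrite("pics/s10.png",a)
b=cv2.resize(t[150:270,270:410],(700,600),interpolation=cv2.INTER_CUBIC);cv2.imwrite("pics/t10.png",b)
E
```

```text
t 13.4 tcp [ 0.4401 -0.3974  0.1315] phi 97.4 F [ 0.5  0.4 -0.2] open 0.0642 tilt [ 0.0747 -0.0036 -0.9972]
tool move mm [ 3.3 -5.3 50.2] twist -0.0017449608088151436
```

View pics/s10.png

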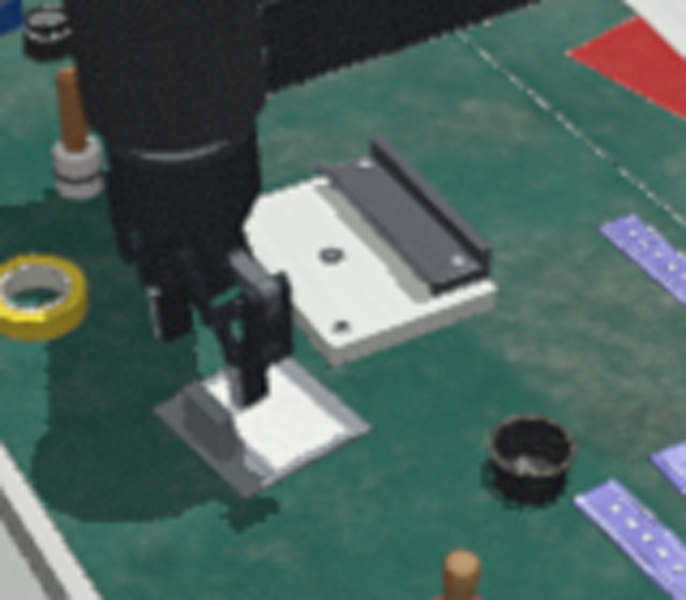

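View pics/t10.png

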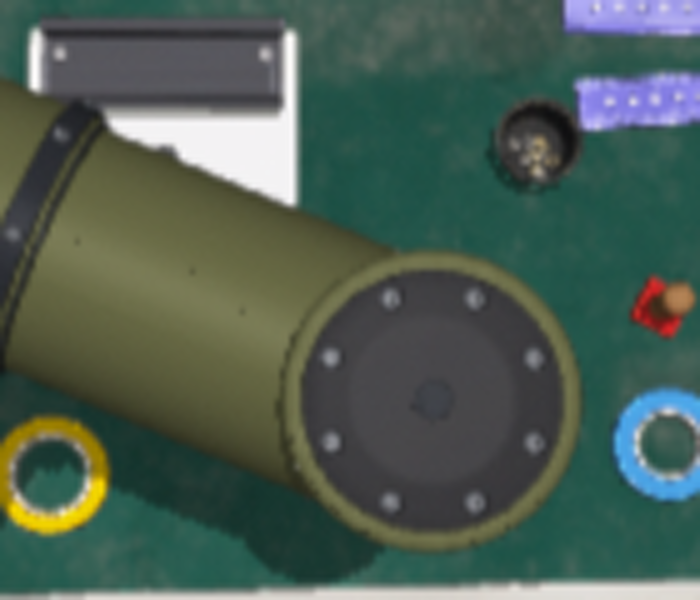

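Emit:
send_rows([
  [[0.75, 1, -2, 15, 0], [0.75, 1, -2, 20, 0], [0.75, 0, -1, 10, 0]],
])

```text
time_s: 13.8
tcp_pos: [0.4396, -0.3961, 0.0867]
eef_rot: [0.03, 0.659, 0.751, 0.023]
contact_force: [0.6, -0.5, -1.0]
opening: 0.064
```

```bash
python3 go.py .4382 -.395 .081 97.5; python3 - <<'E'
from h import *
s=robot.capture("side")
a=cv2.resize(s[150:250,270:390],(720,600),interpolation=cv2.INTER_CUBIC);cv2.imwrite("pics/s11.png",a)
E
```

```text
t 13.8 tcp [ 0.4396 -0.3961  0.0867] phi 97.48 F [ 0.6 -0.5 -1. ] open 0.064 tilt [ 0.0764 -0.0051 -0.9971]
tool move mm [ 1.4 -1.7  5.5] twist -0.0004179366482262026
```

View pics/s11.png

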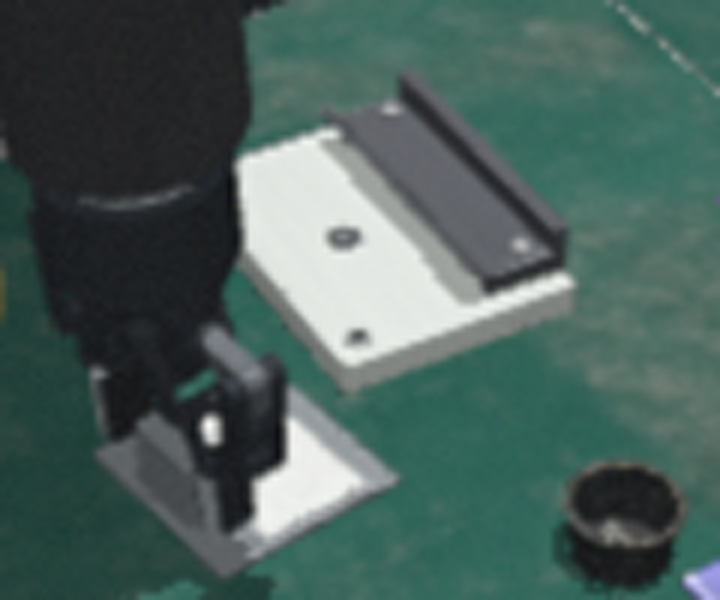

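Emit:
send_rows([
  [[0.6, 1, -2, 4, 0], [0.3, 0, 0, 1, 0], [0, 0, 0, 0, 0], [0, 0, 0, 0, 0], [0, 0, 0, 0, 0], [0, 0, 0, 0, 0]],
])

```text
time_s: 14.45
tcp_pos: [0.4382, -0.3955, 0.0823]
eef_rot: [0.031, 0.659, 0.751, 0.023]
contact_force: [-0.1, -0.5, -1.5]
opening: 0.0348
```

```bash
python3 go.py .4382 -.395 .081 97.5; python3 - <<'E'
from h import *
s=robot.capture("side")
a=cv2.resize(s[150:250,270:390],(720,600),interpolation=cv2.INTER_CUBIC);cv2.imwrite("pics/s12.png",a)
E
```

```text
t 14.45 tcp [ 0.4382 -0.3955  0.0823] phi 97.49 F [-0.1 -0.5 -1.5] open 0.0348 tilt [ 0.0772 -0.0055 -0.997 ]
tool move mm [ 0.5 -0.   1.3] twist -0.00016534241178289832
```

View pics/s12.png

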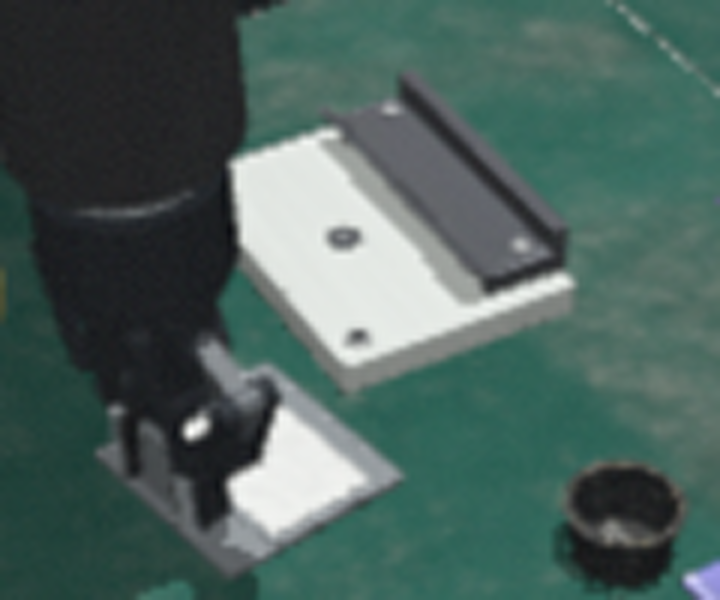

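Emit:
send_rows([
  [[0, 0, 0, -15, 0], [0, 0, 0, -25, 0], [0, 0, 0, 0, 0.07], [0, 0, 0, 0, 0.07]],
])

```text
time_s: 14.9
tcp_pos: [0.4348, -0.3955, 0.1269]
eef_rot: [0.029, 0.711, 0.702, 0.025]
contact_force: [0.1, 0.7, -2.3]
opening: 0.0351
```

```bash
python3 go.py .507 -.2968 .125 89; python3 - <<'E'
from h import *
s=robot.capture("side");t=robot.capture("top")
a=cv2.resize(s[150:250,270:390],(720,600),interpolation=cv2.INTER_CUBIC);cv2.imwrite("pics/s13.png",a)
E
```

```text
t 14.9 tcp [ 0.4348 -0.3955  0.1269] phi 89.29 F [ 0.1  0.7 -2.3] open 0.0351 tilt [ 0.0772 -0.0065 -0.997 ]
tool move mm [99.6 70.7  6.8] twist 0.005079276646349662
```

View pics/s13.png

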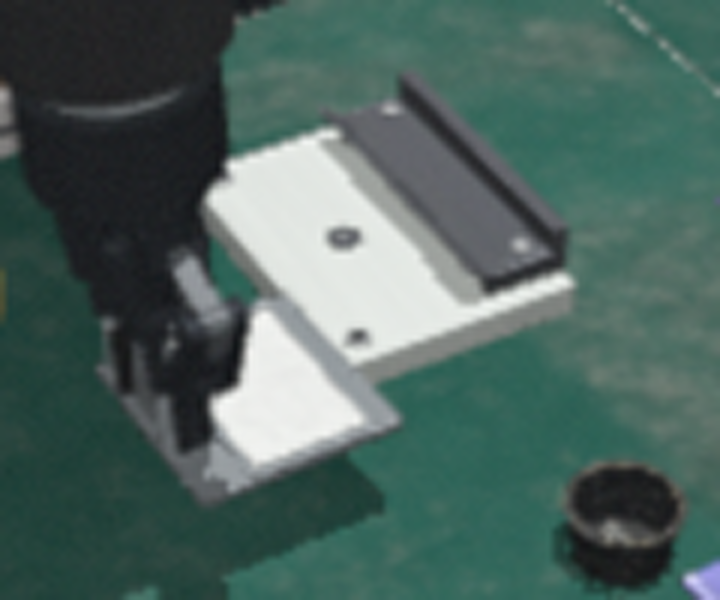

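Emit:
send_rows([
  [[0, 20, 14, 1, 0], [0, 25, 18, 1, 0], [0, 25, 18, 2, 0], [0, 20, 14, 2, 0], [0, 8, 5, 1, 0]],
])

```text
time_s: 15.5
tcp_pos: [0.5065, -0.2968, 0.1282]
eef_rot: [0.031, 0.708, 0.705, 0.025]
contact_force: [-0.1, 0.3, -0.9]
opening: 0.0351
```

```bash
python3 go.py .507 -.2968 .11 89; python3 - <<'E'
from h import *
s=robot.capture("side");t=robot.capture("top")
a=cv2.resize(s[120:240,270:410],(700,600),interpolation=cv2.INTER_CUBIC);cv2.imwrite("pics/s14.png",a)
b=cv2.resize(t[140:240,250:370],(720,600),interpolation=cv2.INTER_CUBIC);cv2.imwrite("pics/t14.png",b)
E
python3 go.py .507 -.2968 .11 89
```

```text
t 15.5 tcp [ 0.5065 -0.2968  0.1282] phi 89.81 F [-0.1  0.3 -0.9] open 0.0351 tilt [ 0.0798 -0.0091 -0.9968]
tool move mm [ 0.1 -1.  18.1] twist 0.014105842009024983
t 15.6 tcp [ 0.5061 -0.2974  0.128 ] phi 89.78 F [-0.2 -0.1 -0.5] open 0.035 tilt [ 0.0795 -0.0091 -0.9968]
tool move mm [ 0.7 -0.5 18. ] twist 0.01366276058283411
```

View pics/s14.png

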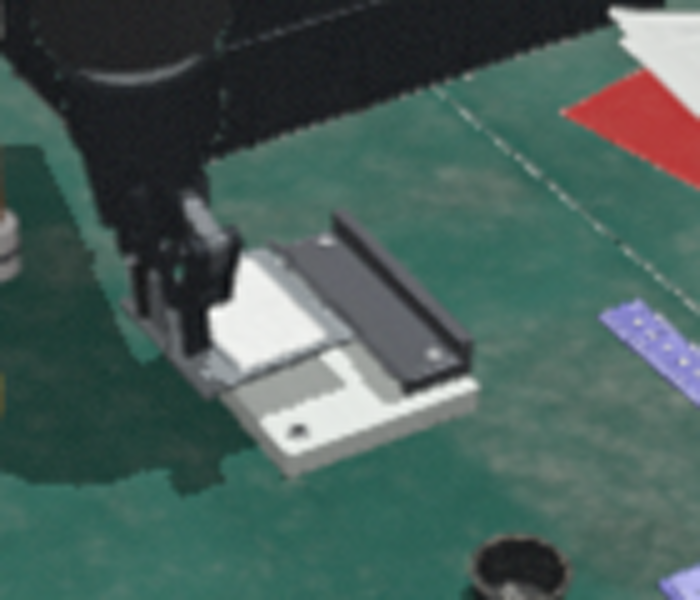

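View pics/t14.png

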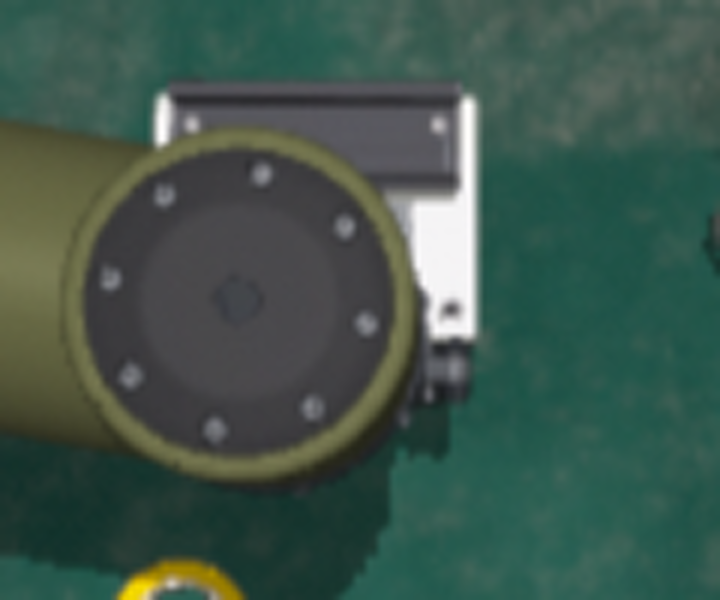

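Emit:
send_rows([
  [[0, 0, -1, 10, 0.013], [0, 0, 0, 10, 0], [0, 0, 0, 5, 0]],
])

```text
time_s: 15.9
tcp_pos: [0.5062, -0.2992, 0.102]
eef_rot: [0.032, 0.713, 0.7, 0.025]
contact_force: [-0.1, 0.3, -1.3]
opening: 0.0352
```

```bash
python3 go.py .507 -.2968 .102 89; python3 - <<'E'
from h import *
s=robot.capture("side")
a=cv2.resize(s[150:220,280:370],(771,600),interpolation=cv2.INTER_CUBIC);cv2.imwrite("pics/s15.png",a)
E
python3 go.py .507 -.2968 .102 89
```

```text
t 15.9 tcp [ 0.5062 -0.2992  0.102 ] phi 88.98 F [-0.1  0.3 -1.3] open 0.0352 tilt [ 0.0803 -0.0097 -0.9967]
tool move mm [2.4 0.7 0. ] twist -0.00037853699718359834
t 15.95 tcp [ 0.5059 -0.299   0.101 ] phi 88.96 F [ 0.3 -0.3 -2.2] open 0.035 tilt [ 0.0789 -0.009  -0.9968]
tool move mm [ 2.2  1.2 -0.9] twist -0.0006346853712067002
```

View pics/s15.png

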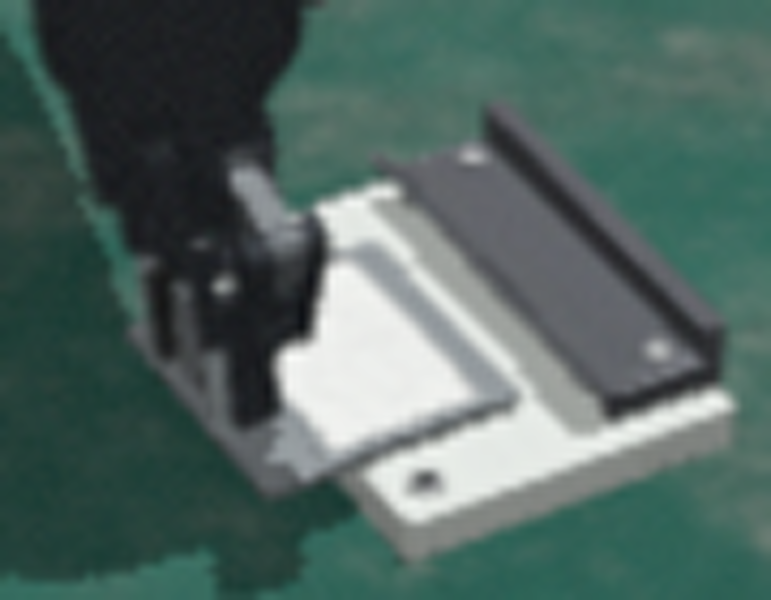

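```bash
python3 - <<'E'
from h import *
k=600/70
S=lambda p,q:((p+.5)/k-.5+280,(q+.5)/k-.5+150)
for z in(.022,.024,.027):
    a=ray("side",*S(368,243),z);b=ray("side",*S(517,392),z);c=ray("side",*S(275,492),z)
    print(z,a,b,c,"front len",np.linalg.norm(a-b),"side",np.linalg.norm(b-c),"yaw deg",np.degrees(np.arctan2(-(a-b)[0],(a-b)[1])))
print("bed",[ray("side",*S(*p),.018) for p in((736,402),(410,525))])
print("lip base near corner",ray("side",*S(608,412),.028),ray("side",*S(382,160),.028))
E
```

```text
0.022 [ 0.58957536 -0.2526056   0.022     ] [ 0.59165211 -0.339536    0.022     ] [ 0.50565031 -0.34318441  0.022     ] front len 0.08695520732903732 side 0.08607915096815531 yaw deg 1.36852081495495
0.024 [ 0.58827027 -0.25486204  0.024     ] [ 0.59034136 -0.34155566  0.024     ] [ 0.50457382 -0.34519413  0.024     ] front len 0.08671835559517425 side 0.08584468546824417 yaw deg 1.368520814955022
0.027 [ 0.58631263 -0.2582467   0.027     ] [ 0.58837524 -0.34458515  0.027     ] [ 0.50295907 -0.34820871  0.027     ] front len 0.0863630779943796 side 0.08549298721837757 yaw deg 1.3685208149549846
bed [array([ 0.64950192, -0.37278137,  0.018     ]), array([ 0.53502448, -0.37173945,  0.018     ])]
lip base near corner [ 0.60639225 -0.36714585  0.028     ] [ 0.61175324 -0.22328178  0.028     ]
```

Emit:
send_rows([
  [[0, -1, 6, 1, 0.02], [0, 0, 8, 1, 0], [0, 0, 6, 1, 0]],
])

```text
time_s: 16.25
tcp_pos: [0.5264, -0.302, 0.0992]
eef_rot: [0.03, 0.721, 0.692, 0.025]
contact_force: [-0.8, -0.1, 0.7]
opening: 0.0347
```

```bash
python3 go.py .55 -.2985 .1003 88; python3 - <<'E'
from h import *
s=robot.capture("side")
a=cv2.resize(s[150:220,280:370],(771,600),interpolation=cv2.INTER_CUBIC);cv2.imwrite("pics/s16.png",a)
E
python3 go.py .55 -.2985 .1003 88
```

```text
t 16.25 tcp [ 0.5264 -0.302   0.0992] phi 87.62 F [-0.8 -0.1  0.7] open 0.0347 tilt [ 0.078  -0.0095 -0.9969]
tool move mm [ 4.5 23.5  0.7] twist -0.006560171354990985
t 16.3 tcp [ 0.5271 -0.3021  0.0992] phi 87.64 F [ 0.8  0.2 -0.5] open 0.0351 tilt [ 0.0785 -0.0098 -0.9969]
tool move mm [ 4.5 22.8  0.7] twist -0.006262539928875377
```

View pics/s16.png

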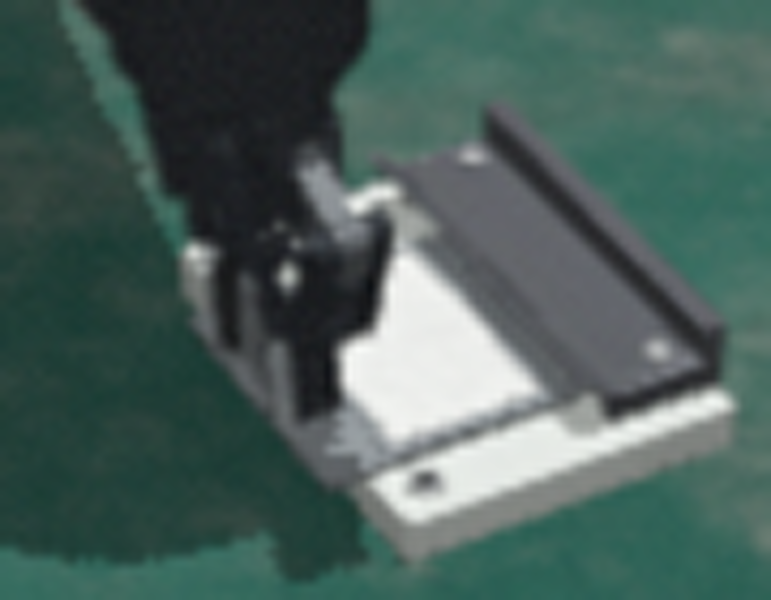

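Emit:
send_rows([
  [[0, 1, 4, 0.5, 0], [0, 1, 4, 0.5, 0], [0, 0, 4, 0.5, 0]],
])

```text
time_s: 16.6
tcp_pos: [0.5406, -0.3006, 0.0992]
eef_rot: [0.031, 0.721, 0.692, 0.025]
contact_force: [-4.1, 1.3, 0.9]
opening: 0.0347
```

```bash
python3 go.py .55 -.2985 .1003 88
```

```text
t 16.6 tcp [ 0.5406 -0.3006  0.0992] phi 87.65 F [-4.1  1.3  0.9] open 0.0347 tilt [ 0.0788 -0.0101 -0.9968]
tool move mm [ 2.4  9.4 -0.4] twist -0.006041035888087798
```

Emit:
send_rows([
  [[0, 0, 5, 0.5, 0], [0, 0, 5, 0.5, 0], [0, 0, 4, 0.5, 0]],
])

```text
time_s: 16.9
tcp_pos: [0.5515, -0.3011, 0.0992]
eef_rot: [0.026, 0.721, 0.692, 0.021]
contact_force: [-23.8, 6.5, 15.2]
opening: 0.0349
```

```bash
python3 go.py .55 -.2985 .1003 88
```

```text
t 16.9 tcp [ 0.5515 -0.3011  0.0992] phi 87.65 F [-23.8   6.5  15.2] open 0.0349 tilt [ 0.0665 -0.0089 -0.9977]
tool move mm [ 2.5 -1.5 -1.2] twist -0.006095595775919449
```

```bash
python3 - <<'E'
from h import *
s=robot.capture("side");t=robot.capture("top")
cv2.imwrite("pics/side_full.png",s)
a=cv2.resize(s[150:220,280:370],(771,600),interpolation=cv2.INTER_CUBIC);cv2.imwrite("pics/s17.png",a)
b=cv2.resize(t[140:240,250:370],(720,600),interpolation=cv2.INTER_CUBIC);cv2.imwrite("pics/t17.png",b)
E
python3 go.py .55 -.2985 .1003 88
```

```text
t 17.0 tcp [ 0.5514 -0.3011  0.0993] phi 87.66 F [-16.1   4.7   9.8] open 0.035 tilt [ 0.0665 -0.009  -0.9977]
tool move mm [ 2.5 -1.4 -1.1] twist -0.0060169042341411405
```

View pics/s17.png

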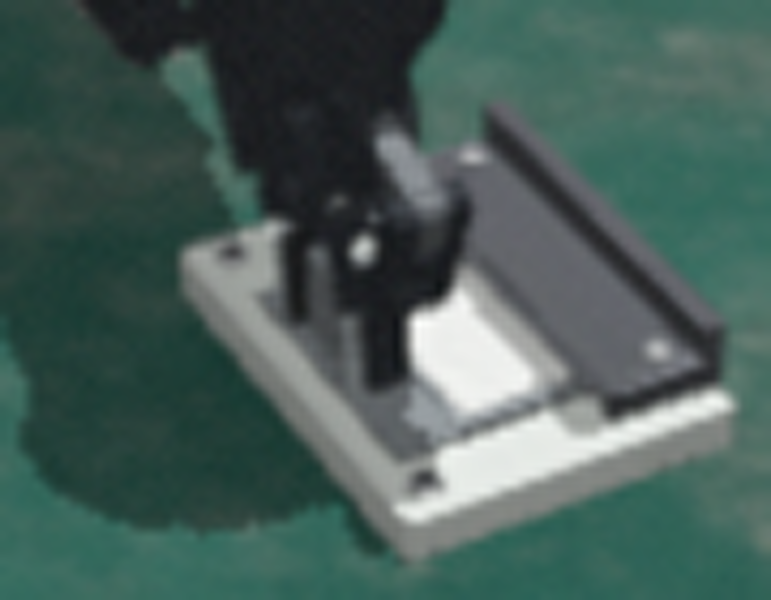

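View pics/t17.png

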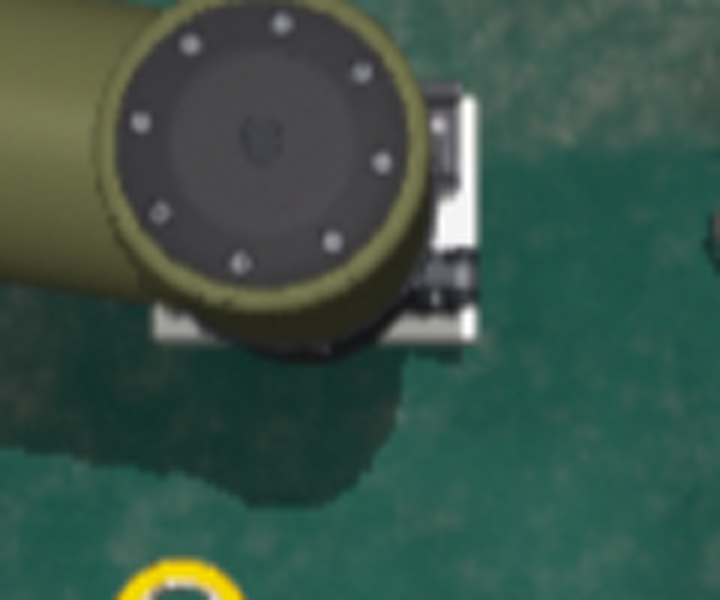

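View pics/side_full.png

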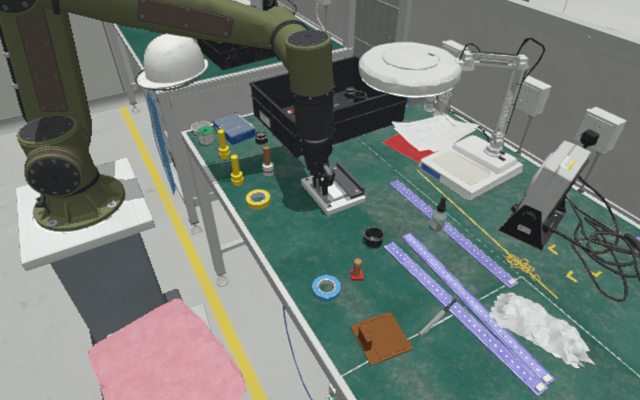

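```bash
python3 - <<'E'
from h import *
for i in range(12):
    robot.capture("side")
    if i%3==2:
        s=robot.state();print(round(s["time_s"],2),s["tcp_pos"].round(4),s["contact_force"].round(1),s["ft_torque"].round(2))
k=600/70
S=lambda p,q:((p+.5)/k-.5+280,(q+.5)/k-.5+150)
for p in((398,465),(255,295),(565,388)): print(p,ray("side",*S(*p),.021))
c,sn=np.cos(-.0176),np.sin(-.0176);m=np.array([.5356,-.2990])+.075*np.array([c,sn])
for x,y in((-66,-45),(-66,45),(0,-45)):
    X=m+np.array([c*x-sn*y,sn*x+c*y])/1000
    u=proj("side",[X[0],X[1],.0225]);print("expected raw-side px crop",(u-[280,150]+.5)*k)
E
```

```text
17.15 [ 0.5514 -0.3011  0.0993] [-14.2   4.4   8.8] [1.39 4.65 0.18]
17.3 [ 0.5514 -0.3011  0.0993] [-13.6   3.8   9.9] [1.37 4.61 0.2 ]
17.45 [ 0.5513 -0.3011  0.0993] [-14.4   3.3   8.9] [1.41 4.65 0.17]
17.6 [ 0.5513 -0.3011  0.0993] [-13.5   4.    9.4] [1.39 4.67 0.14]
(398, 465) [ 0.54378965 -0.34976673  0.021     ]
(255, 295) [ 0.5460916  -0.25696322  0.021     ]
(565, 388) [ 0.60597263 -0.34419518  0.021     ]
expected raw-side px crop [389.06396768 450.99463405]
expected raw-side px crop [249.18092243 287.65792768]
expected raw-side px crop [578.26738198 382.73883452]
```

```bash
python3 -c "
from plant import robot
print(robot.close_job()); s=robot.state(); print(s['time_s'],s['contact_force'],s['opening'])"
```

```text
the job is handed in; nothing more can be done
None
the job is handed in; nothing more can be done
```

I handed the job in at about 17.6 s. The pin is down, the mallet is standing, and the holder is gripped by its tab and pressed home behind the lip. `close_job()` returned no verdict.

**What I did**
- **Pin:** I took the white-headed, brown-handled mallet (the yellow ones were left alone) and pressed the stop pin down with about 25 N until the head met the bed.
- **Mallet:** I stood it upright on the worktop about 8 cm from where it started, at roughly (0.475, -0.13).
- **Holder:** I gripped the grey holder by the sides of its tab, slid it under the lip and pushed the sprung bar back to its stop.

**Last checks**
- **Pin:** it looks flush in both camera views. That is a visual check only; the joint value was not readable.
- **Bar:** the push peaked at 24 N and then held steady at 13.5–14.5 N for half a second. The spring alone gives at most 6.4 N, so the bar is on its hard stop.
- **Holder position:** the rear edge lies within about 1–2 mm of the expected home position. Its yaw is about -1.4° against about -1° for the rail.
- **Scene:** in the last side view the mallet is upright and the other things look unmoved. The arm hides part of the rail in the last top view, so squareness was judged from the side view alone.

**What disagreed**
- **Cameras:** the two views differed by about 3 mm, so I averaged them.
- **Tool tilt:** the tool drifted to about 4° of tilt while moving. I gripped the tab across its width so the plate could still lie flat.

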